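# Stow the wood samples in the trick case

## Robot

A 6-joint arm with a two-finger parallel gripper is mounted at the origin on the work surface. World frame = base frame: x ahead of the robot, y to its left, z up, the work surface at z = 0. Lengths are in mm, angles in degrees, forces in N, time in s.
With the tool pointing down it reaches from about 350 to 850 mm from the base axis. Payload 8.1 kg.
Tool frame: the origin (TCP) lies midway between the tips of the shut fingers; the grasp point (between the pads) lies 19 mm behind it; z points along the fingers, y is the line along which they close (so a half turn about z gives the same grasp; the last joint's range is limited). The gripper opens to 85 mm and grips with 20 to 120 N. Pads are 22 mm wide; open, the fingers measure 114 mm over their backs; the gripper's body (76 mm by 85 mm) begins 54 mm behind the grasp point. The pads swing forward as they close: fully open they stand 13 mm farther back than shut.
Start: joints at [68.789, 7.471, 85.268, -0, 87.261, -4.893], TCP at [168.557, 575.842, 231.292] pointing down, gripper open.
Joint ranges: [-169.43, 169.43], [-51.17, 129.36], [1.28, 143.12], [-76.62, 256.62], [0, 156.53], [-152.29, 152.29]. Speed limits (degrees/s): [136.94, 136.94, 159.86, 180, 180, 180].

## Interface

Orientations are given as [roll, pitch, yaw] about the fixed x, y, z axes, in that order (R = Rz(yaw) Ry(pitch) Rx(roll)).
In Python, from bench import sense, snapshot, order, finder gives the robot as it stands.
- The arm moves only by the tool send_rows, never from a script. Its argument "steps" is a list of rows, each a list of 2 entries, a list of its own where there are three numbers: the shift along the world's x, y, z in units of 30 mm (1.0 is 30 mm), then the turn, a rotation vector about the world's x, y, z in rad. In form: [[[dx, dy, dz], [wx, wy, wz]], ...]. A call has 1 to 10 rows; each row is the pose to reach, as a shift and turn from the pose commanded when the call began; what a row does not reach only later rows make up. A row lasts 1/8 s, in which the tool goes at most 62.5 mm and 10.7 degrees, less where a joint would pass 70% of its speed; a pose out of reach is approached as far as the arm can. A call with a gripper value outside its range is refused whole. "fingers" is the closure, from 0 (fully open) to 1 (shut), set as the call begins (left out, the last holds). The fingers move at their own pace and stop on an object; "squeeze" is the grip in N (left out, the last holds). Time passes only in rows, so rows that repeat a pose let the fingers close. It gives the time, the measured TCP pose, the force, the opening and the grip force at its end, in the units of the state.
- sense(): the state, without advancing time (a new reading comes with each control period).
- snapshot(name): name is "side" or "top" or "wrist"; returns a dict with "img" (384x512x3 uint8, red, green, blue), "K" (3x3 intrinsics, pixels), "pose" (4x4, takes a point from camera to world coordinates). Camera axes: x right, y up, looking along -z (the intrinsics and any distortion apply to the point x, -y, -z); pixel columns grow to the right and rows downward; lengths in mm; the calibration is good to about 2 mm. A picture is of the moment at which its call begins. There is no depth.
- order.hand_in(): hands the job in; it is judged then, once.
Trained networks look in the newest picture that a camera, given by its name, has taken for a name from the list of things; names that differ only in an ending like _2 or _b are one class to them, and where a whole thing is asked for, a point or a joint stands for the part that bears it (a point fixed in the world has none). Each returns a list of dicts, best first, with "confidence" (0 to 1); they miss things now and then, are a little off and sometimes report something else, mostly with a low value. They report only what shows in the picture. A call takes as long as a camera call. They do not tell look-alikes from the thing itself.
- finder.find_in(label, camera): "box" ([left, top, width, height] as shares, 0 to 1, of the picture: columns of its width, rows of its height, round what is visible of it).
- finder.trace(label, camera): "mask" (384x512 bool, what is visible of it) and "box" ([left, top, width, height] as shares, 0 to 1, of the picture: columns of its width, rows of its height, round what is visible of it).
- finder.pinpoint(label, camera): "at" ([column, row] as shares, 0 to 1, of the picture: columns of its width, rows of its height: a listed point, or the origin of a listed thing).
The state is a dict: "time": time; "joint_pos": joint angles; "qd": joint speeds; "joint_efforts": joint torques, N m; "tool_pos": TCP position; "tcp_rot": TCP orientation; "ft_force": force on the tool from outside, world axes, zero at the start; "wrist_torque": the same for the moment, N m; "finger_gap": finger opening in mm; "grip_force": force on a finger pad.
Only numpy, scipy, OpenCV 4.12 (cv2) and the standard library are available. Lean on these libraries where they do the work, as an engineer would, in place of code of your own. Each camera call takes 0.05 s, during which the arm holds its last target. There are 200 camera calls.

## Task

Put the day's two-colour wood samples away in the yosegi trick case: turn the slim brass ring to the white dot without touching the fixed dark rings above and below it, push the key rod down through the uncovered access hole so that the tray springs out, and lay every sample in the tray. Then leave the case locked up: key rod standing in its stand, tray pushed fully home so that it latches with the samples in it, and the slim ring turned back to the red dot. Leave the other things on the bench where they are.

Things in the scene. Friction and masses are not known exactly. Their poses are not given: they have to be found in the camera images.
- case: Fixed wood-inlay trick case, 190 (x) x 220 (y) x 70 mm high; origin at the centre of its underside on the bench, z up. Its front, with the tray, is the face at x = -95 mm and faces the robot's left, give or take 15 degrees. The round dial stands on its top.
- dial_axis (a point): Point fixed to the case on the vertical axis of the dial, at mid height of the slim ring (86 mm above the bench; case frame 40, 0 mm); axes as the case.
- slim_ring (a joint): Turn of the slim brass ring in the dial, rad, growing counter-clockwise from above: 0 when the ring's white index line points at the red dot (case +y side), 1.4 when it points at the white dot; no detents, stops at -0.9 and 1.9, turns with about 0.06 Nm of friction and stays where left. The ring is 62 mm in outer diameter, 10 mm thick (81 to 91 mm above the bench).
- shutter_hole (a point): Centre of the one square 14 mm hole in the black shutter plate that the slim ring carries inside it (84 to 88 mm above the bench), 11 mm off the dial axis; turns with the ring. It lies over the access hole only when the ring is at the white dot.
- lower_ring: Fixed dark ring under the slim ring, 78 mm in diameter, from 70 to 80 mm above the bench, with the red dot and the white dot on its rim; origin on the dial axis at its underside. The robot must not touch it.
- upper_ring: Fixed dark ring over the slim ring, 50 mm outer and 38 mm inner diameter, from 92.5 to 102.5 mm above the bench; origin on the dial axis at its underside. One looks down through its bore on the shutter. The robot must not touch it.
- access_hole (a point): Fixed point 78 mm above the bench at the centre of the square 14 mm access hole, which goes straight down inside the upper ring's bore, 11 mm from the dial axis away from the front (case +x). The hidden latch plate lies under it, 58 mm above the bench; pushed down 7 mm or more (4 to 5 N, stops at 11 mm) it frees the tray, and springs back after.
- key_rod: Loose key rod, 50 g, standing upright in its stand: brass shaft 8 mm in diameter and 70 mm long, then a flange 24 mm in diameter and 4 mm thick, then a square grip of pale wood with a red top, 14 x 14 mm, from 74 to 122 mm above the tip. Origin at the shaft's tip, z up along the rod, x and y across the faces of the grip.
- stand_mouth (a point): Centre of the mouth of the fixed red rod stand, a block 60 x 60 mm and 80 mm high with a square 14 mm hole right through it; the rod hangs in it by its flange, which rests on the top (rod tip then 70 mm below this point). Axes as the stand.
- tray (a joint): Slide of the tray out of the case's front, m: 0 shut and latched, 0.100 fully out. A weak spring (3 to 4.5 N) drives it out once the latch is tripped; push the front inwards (about 10 to 15 N) up to the stop at -0.004, past the click, and it stays latched at 0 to 0.002.
- tray_in (a point): Centre of the tray's inner floor; moves with the tray, axes as the case (x away from the front panel, into the case). Inside the tray is 93 (x) x 178 (y) mm; the side and rear walls are 30 mm high above this floor and 6 mm thick, the front panel 45 mm high and 8 mm thick. Floor 14 mm above the bench. Fully out, it is all in front of the case.
- tray_front (a point): Middle of the outer face of the tray's front panel, 39 mm above the bench (the panel reaches from 9 to 59 mm); moves with the tray, axes as the case: the panel looks to -x.
- sample1: Loose two-colour wood sample (pale and brown halves), 40 (x) x 24 (y) x 30 mm high, about 50 g; origin at the centre of its underside. Two or three of the four samples are present in a run; an absent one reads None.
- sample2: Loose two-colour wood sample (pale and brown halves), 40 (x) x 24 (y) x 30 mm high, about 50 g; origin at the centre of its underside. Two or three of the four samples are present in a run; an absent one reads None.
- sample3: Loose two-colour wood sample (pale and brown halves), 40 (x) x 24 (y) x 30 mm high, about 50 g; origin at the centre of its underside. Two or three of the four samples are present in a run; an absent one reads None.
- sample4: Loose two-colour wood sample (pale and brown halves), 40 (x) x 24 (y) x 30 mm high, about 50 g; origin at the centre of its underside. Two or three of the four samples are present in a run; an absent one reads None.
- inkstone_weight: Bystander: pewter weight, 64 x 42 x 20 mm; origin centre of underside.
- trinket_box: Bystander: small patterned box, 80 x 60 x 50 mm; origin centre of underside.
- burnishing_horn: Bystander: dark horn burnisher lying down, 115 mm long, 18 mm high; origin under its middle.
- lacquer_cup: Bystander: red lacquer cup, 60 mm across, 50 mm high; origin centre of underside.
- dust_brush: Bystander: hand brush lying down, 150 mm long; origin under its middle.
- spinning_top: Bystander: red wooden top, 50 mm across, 55 mm high; origin centre of underside.
Not all that is in view belongs to the job. What is shaped like the sample1 but pink or turquoise is not meant. Leave any pink look-alike of the sample4 alone.

How it is judged (in metres and radians):
On the way, in this order (a step that is already met when the one before it is completed fails the run):
1. the slim ring is turned to the white dot (1.4 +- 0.15 rad) (value of joint slim_ring between 1.25 and 1.55 rad), for 0.2 s.
2. the latch is tripped and the tray has sprung out (value of joint tray above 0.09 m), for 0.2 s.
3. every sample lies in the open tray (x of sample1 in the frame of tray_in between -0.046 and 0.046 m and y of sample1 in the frame of tray_in between -0.089 and 0.089 m and z of sample1 in the frame of tray_in between -0.006 and 0.026 m and x of sample2 in the frame of tray_in between -0.046 and 0.046 m and y of sample2 in the frame of tray_in between -0.089 and 0.089 m and z of sample2 in the frame of tray_in between -0.006 and 0.026 m and x of sample3 in the frame of tray_in between -0.046 and 0.046 m and y of sample3 in the frame of tray_in between -0.089 and 0.089 m and z of sample3 in the frame of tray_in between -0.006 and 0.026 m and x of sample4 in the frame of tray_in between -0.046 and 0.046 m and y of sample4 in the frame of tray_in between -0.089 and 0.089 m and z of sample4 in the frame of tray_in between -0.006 and 0.026 m and linear speed of each of sample1, sample2, sample3, sample4 below 0.02 m/s and value of joint tray above 0.05 m), for 0.2 s.
At the end, for the whole second after the job is handed in: Every sample lies in the tray; the tray is fully home and latched (joint below 6 mm); the slim ring is back at the red dot (within 0.15 rad); the key rod stands in its stand, upright within 0.1 rad and fully down (tip at least 64 mm below the mouth, within 8 mm of its axis); all at rest (x of sample1 in the frame of tray_in between -0.046 and 0.046 m and y of sample1 in the frame of tray_in between -0.089 and 0.089 m and z of sample1 in the frame of tray_in between -0.006 and 0.026 m and x of sample2 in the frame of tray_in between -0.046 and 0.046 m and y of sample2 in the frame of tray_in between -0.089 and 0.089 m and z of sample2 in the frame of tray_in between -0.006 and 0.026 m and x of sample3 in the frame of tray_in between -0.046 and 0.046 m and y of sample3 in the frame of tray_in between -0.089 and 0.089 m and z of sample3 in the frame of tray_in between -0.006 and 0.026 m and x of sample4 in the frame of tray_in between -0.046 and 0.046 m and y of sample4 in the frame of tray_in between -0.089 and 0.089 m and z of sample4 in the frame of tray_in between -0.006 and 0.026 m and linear speed of each of sample1, sample2, sample3, sample4, key_rod below 0.02 m/s and value of joint slim_ring between -0.15 and 0.15 rad and value of joint tray below 0.006 m and velocity of joint tray below 0.01 m/s and horizontal distance between key_rod and stand_mouth below 0.008 m and angle between key_rod's own z axis and vertical below 0.1 rad and z of key_rod in the frame of stand_mouth below -0.064 m); the robot touches nothing.
It fails at once if the robot touches the fixed ring above or below the slim ring (contact force between any of the fingers, the arm and upper_ring above 1 N or contact force between any of the fingers, the arm and lower_ring above 1 N).
It fails at once if a bystander is moved by more than 3 cm (distance of any of inkstone_weight, trinket_box, burnishing_horn, lacquer_cup, dust_brush, spinning_top from where it was at the start of the episode above 0.03 m).
Of sample1, sample2, sample3, sample4 only 2 to 3 are there at a start; the rules pass over those that are not, and their reading is None.
At some moment in a run one of sample1, sample2, sample3, sample4 may be knocked a few centimetres aside while the robot is not near it.
It also fails if it takes over 210 s, if anything falls off the work surface, if the arm or the gripper's body presses on something with over 40 N, if the wrist force passes 120 N, or if a joint passes its speed limit or range.

## Working session

There is one attempt and no reset: what is moved stays moved. The work goes in short steps, Python scripts to look and compute and a tool call to move; the robot and the scene stay as the last step left them, time stands still between calls to the robot, and variables do not carry over. Pictures are saved under pics/ and viewed, at most 14 in all, crops included, and the job is handed in when it is done.

Besides the shell and the picture viewer there is one more tool, called after "Emit:" by a JSON object that holds its "fn" and its "kwargs". send_rows: Moves the arm, as the interface text tells. Its arguments: {"type":"object","properties":{"steps":{"type":"array"},"fingers":{"type":"number"},"squeeze":{"type":"number"}},"required":["steps"]}

```bash
mkdir -p pics; ls; cat > h.py <<'E'
import numpy as np, cv2
from bench import sense, snapshot, order, finder
def snap(cam,name=None,scale=1.5):
    s=snapshot(cam)
    if name: cv2.imwrite(f'pics/{name}.png',cv2.resize(s['img'][:,:,::-1],None,fx=scale,fy=scale,interpolation=cv2.INTER_CUBIC))
    return s
def ray(s,u,v):
    K=np.array(s['K']);P=np.array(s['pose'])
    d=np.linalg.inv(K)@[u,v,1]; d=np.array([d[0],-d[1],-d[2]])
    return P[:3,3],P[:3,:3]@d
def onz(s,u,v,z):
    o,d=ray(s,u,v); return o+d*(z-o[2])/d[2]
def proj(s,p):
    P=np.array(s['pose']);c=P[:3,:3].T@(np.array(p,float)-P[:3,3]);q=np.array(s['K'])@[c[0],-c[1],-c[2]];return q[:2]/q[2]
def pin(label,cam):
    return [(round(r['confidence'],2),r['at'][0]*512,r['at'][1]*384) for r in finder.pinpoint(label,cam)]
E
python3 - <<'E'
from h import *
Z=dict(case=0,dial_axis=86,shutter_hole=86,access_hole=78,stand_mouth=80,tray_front=39,sample1=0,sample2=0,sample3=0,sample4=0,key_rod=10,inkstone_weight=0,trinket_box=0,burnishing_horn=0,lacquer_cup=0,dust_brush=0,spinning_top=0)
print({k:v for k,v in sense().items()})
for cam in['top','side']:
    s=snap(cam,cam+'0');print(cam,np.round(s['pose'],2).tolist(),np.round(s['K'],1).tolist())
    for k,z in Z.items():
        print(k,[(c,round(u),round(v),np.round(onz(s,u,v,z)[:2]).tolist()) for c,u,v in pin(k,cam)][:5])
E
```

```text
pics
{'time': 0.0, 'joint_pos': array([ 6.87905547e+01,  7.51413565e+00,  8.53318000e+01, -1.34506099e-03,
        8.72620811e+01, -4.89199248e+00]), 'qd': array([ 0.03610901,  0.07044722, -0.02507237, -0.03673943,  0.00043628,
       -0.06118047]), 'joint_efforts': array([-5.15233241e-04, -5.69436479e+01, -5.00519693e+01, -1.26787854e-04,
        1.55920722e-02, -3.48445454e-06]), 'tool_pos': array([168.34404623, 575.304246  , 230.2304232 ]), 'tcp_rot': array([-1.79892262e+02, -7.87290275e-03,  1.63682605e+02]), 'ft_force': array([-0.48902564,  1.09946634, -0.29871253]), 'wrist_torque': array([-0.00874938, -0.00495402,  0.03111695]), 'grip_force': 0.0, 'finger_gap': 85.2533326420703}
top [[-0.09, 0.97, -0.22, 316.8], [-1.0, -0.09, 0.01, 24.83], [-0.01, 0.22, 0.97, 1144.68], [0.0, 0.0, 0.0, 1.0]] [[389.6, 0.0, 259.8], [0.0, 389.6, 186.4], [0.0, 0.0, 1.0]]
case [(0.67, 300, 177, [595.0, -116.0])]
dial_axis [(0.61, 317, 168, [596.0, -157.0])]
shutter_hole [(0.5, 317, 173, [581.0, -153.0])]
access_hole [(0.71, 323, 167, [601.0, -176.0])]
stand_mouth [(0.55, 411, 197, [489.0, -405.0]), (
[... 2075 characters left out ...]
47.0, 430.0]), (0.73, 256, 291, [455.0, 327.0]), (0.72, 260, 254, [483.0, 209.0]), (0.63, 232, 252, [561.0, 230.0]), (0.55, 222, 290, [543.0, 355.0])]
sample4 [(0.76, 209, 315, [547.0, 430.0]), (0.73, 256, 291, [455.0, 327.0]), (0.72, 260, 254, [483.0, 209.0]), (0.63, 232, 252, [561.0, 230.0]), (0.55, 222, 290, [543.0, 355.0])]
key_rod []
inkstone_weight [(0.68, 189, 244, [694.0, 244.0])]
trinket_box [(0.61, 158, 271, [731.0, 357.0]), (0.36, 224, 291, [537.0, 356.0])]
burnishing_horn [(0.75, 268, 153, [601.0, -261.0]), (0.7, 314, 178, [401.0, -173.0])]
lacquer_cup [(0.73, 176, 307, [635.0, 437.0])]
dust_brush [(0.85, 309, 241, [358.0, 117.0])]
spinning_top [(0.46, 260, 129, [679.0, -407.0])]
```

View pics/top0.png

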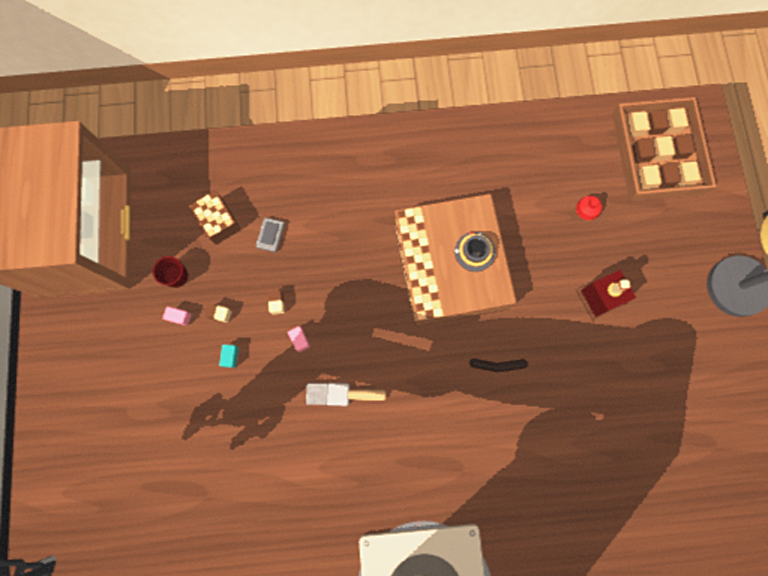

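View pics/side0.png

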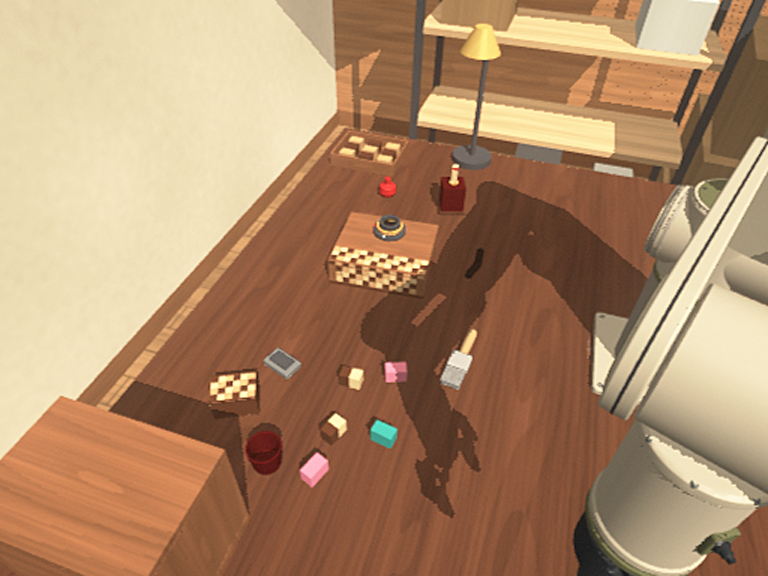

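The pictures show the case dial at top (476,249)/1.5 and the key rod in its red stand at (618,288)/1.5. Five blocks are shaped like a sample:

- **Pale/brown, in pixels of the 1.5x top picture:** (222,313) and (276,307). These fit "pale and brown halves", so they are the two samples meant.
- **Look-alikes:** pink (176,315), pink/maroon (298,338) and turquoise (228,355).

I'm moving to the dial first.

Emit:
{"fn": "send_rows", "kwargs": {"steps": [[[7,-12,2.3],[0,0,-0.8]],[[14.25,-24.4,2.3],[0,0,-1.635]],[[14.25,-24.4,2.3],[0,0,-1.635]],[[14.25,-24.4,2.3],[0,0,-1.635]],[[14.25,-24.4,2.3],[0,0,-1.635]],[[14.25,-24.4,2.3],[0,0,-1.635]],[[14.25,-24.4,2.3],[0,0,-1.635]],[[14.25,-24.4,2.3],[0,0,-1.635]],[[14.25,-24.4,2.3],[0,0,-1.635]],[[14.25,-24.4,2.3],[0,0,-1.635]]], "fingers": 0, "squeeze": 30}}

```text
time: 3.05
tool_pos: [483.3, 36.2, 284.0]
tcp_rot: [179.9, -0.0, 69.9]
ft_force: [0.8, 0.6, -0.1]
finger_gap: 85.6
grip_force: 0.0
```

Emit:
{"fn": "send_rows", "kwargs": {"steps": [[[3.75,-6.45,0.5],[0,0,0]],[[3.75,-6.45,0.5],[0,0,0]],[[3.75,-6.45,0.5],[0,0,0]],[[3.75,-6.45,0.5],[0,0,0]],[[3.75,-6.45,0.5],[0,0,0]],[[3.75,-6.45,0.5],[0,0,0]]]}}

```text
time: 3.8
tool_pos: [594.8, -155.0, 298.2]
tcp_rot: [-180.0, -0.0, 70.0]
ft_force: [0.1, 0.4, 0.5]
finger_gap: 85.5
grip_force: 0.0
```

```bash
python3 - <<'E'
from h import *
s=snap('wrist','w1');st=sense();print(st['tool_pos'],st['tcp_rot'],np.round(s['pose'],2).tolist(),np.round(s['K'],1).tolist())
for k,z in dict(dial_axis=86,shutter_hole=86,access_hole=78,lower_ring=70,upper_ring=92.5).items():
    print(k,[(c,round(u),round(v),np.round(onz(s,u,v,z)[:2],1).tolist()) for c,u,v in pin(k,'wrist')][:3])
t=snap('top')
# case corners from the 1.5x top picture
for u,v in [(397,211),(493,194),(515,303),(416,318)]: print(np.round(onz(t,u/1.5,v/1.5,70)[:2]))
E
```

```text
[ 594.80124364 -154.52573851  298.42588836] [-1.79980103e+02 -1.64627524e-02  7.00370757e+01] [[0.94, 0.33, 0.09, 618.09], [-0.34, 0.9, 0.26, -91.19], [-0.0, -0.27, 0.96, 441.4], [0.0, 0.0, 0.0, 1.0]] [[309.5, 0.0, 257.5], [0.0, 309.5, 187.7], [0.0, 0.0, 1.0]]
dial_axis [(0.79, 263, 162, [600.4, -158.9])]
shutter_hole [(0.96, 256, 164, [591.7, -158.1]), (0.26, 250, 122, [601.8, -110.5])]
access_hole [(0.98, 271, 168, [606.0, -170.0])]
lower_ring [(0.94, 263, 156, [601.2, -154.1])]
upper_ring [(0.78, 262, 162, [598.7, -157.0]), (0.75, 263, 163, [599.7, -158.6])]
[696. -18.]
[ 713. -208.]
[ 495. -220.]
[484. -33.]
```

View pics/w1.png

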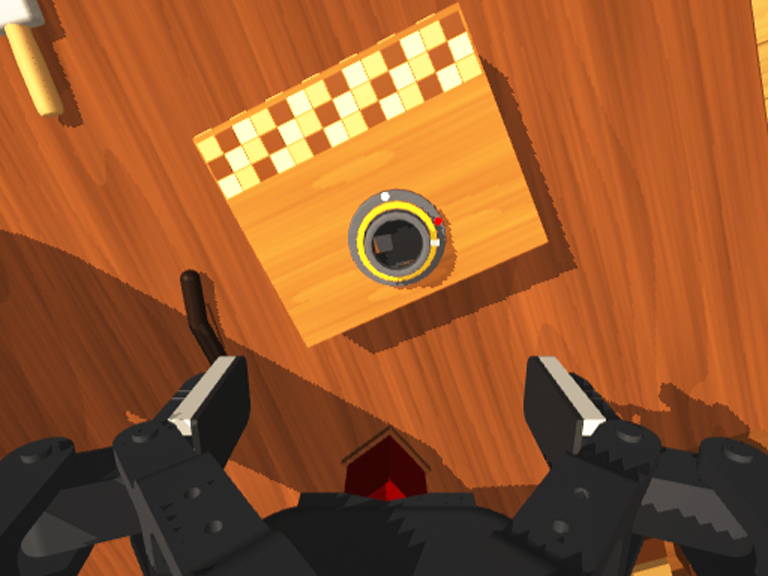

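The wrist view shows the dial at (397,240)/1.5. The ring's white index line is at (435,242), the red dot at (438,221) and the white dot at (386,197), so the ring starts clockwise of the red dot. Next I fit the axis, the case yaw and the ring angle.

```bash
cat >> h.py <<'E'
def dial(s):
    """yellow ring top edge (z=91) -> fitted circle centre in world, and index/dots"""
    h=cv2.cvtColor(s['img'],cv2.COLOR_RGB2HSV)
    c0=proj(s,[600,-158,88])
    m=((h[...,0]>20)&(h[...,0]<35)&(h[...,1]>150)&(h[...,2]>120)).astype(np.uint8)
    yy,xx=np.nonzero(m); k=np.hypot(xx-c0[0],yy-c0[1])<60
    W=np.array([onz(s,u,v,91)[:2] for u,v in zip(xx[k],yy[k])])
    hull=cv2.convexHull(W.astype(np.float32))
    (cx,cy),r=cv2.minEnclosingCircle(hull)
    return cx,cy,r,k.sum()
E
python3 - <<'E'
from h import *
s=snapshot('wrist')
cx,cy,r,n=dial(s);print(cx,cy,r,n)
C=[onz(s,u/1.5,v/1.5,70)[:2] for u,v in [(193,138),(458,3),(548,242),(308,347)]]
print(np.round(C,1)); 
e=(C[1]-C[0])+(C[2]-C[3]); yaw=np.degrees(np.arctan2(e[1],e[0]))-90; e2=(C[3]-C[0])+(C[2]-C[1]);print('yaw',yaw,np.degrees(np.arctan2(e2[1],e2[0])),np.linalg.norm(e)/2,np.linalg.norm(e2)/2)
c=np.mean(C,0);a=np.radians(yaw);print('centre',c,'dial',c+40*np.array([np.cos(a),np.sin(a)]))
for nm,u,v,z in [('index',435,242,91),('red',438,221,80),('white',386,197,80)]:
    p=onz(s,u/1.5,v/1.5,z)[:2]-[cx,cy];print(nm,p,np.degrees(np.arctan2(p[1],p[0])),np.hypot(*p))
img=cv2.resize(s['img'][90:220,200:330,::-1],None,fx=4,fy=4,interpolation=cv2.INTER_CUBIC);cv2.imwrite('pics/d1.png',img)
t=snapshot('top');print('top',pin('dial_axis','top'),dial(t))
E
```

```text
601.4913940429688 -156.92848205566406 30.849225997924805 535
[[ 482.1  -31.8]
 [ 700.5  -13.6]
 [ 717.1 -203.4]
 [ 498.1 -222. ]]
yaw -85.19618218783128 -85.11563629476119 219.47602825128865 190.6619022107508
centre [ 599.45456598 -117.69452279] dial [ 602.80433569 -157.55401405]
index [ 28.5113484  -10.41413762] -20.065372901669676 30.35376830071709
red [36.34314147  2.19337262] 3.4537121215052116 36.40926826573664
white [ 4.50700815 33.52035418] 82.34217316301236 33.82199382780871
top [(0.77, 317.7984, 165.888)] (582.2733154296875, -177.86532592773438, 2.046696901321411, np.int64(2))
```

View pics/d1.png

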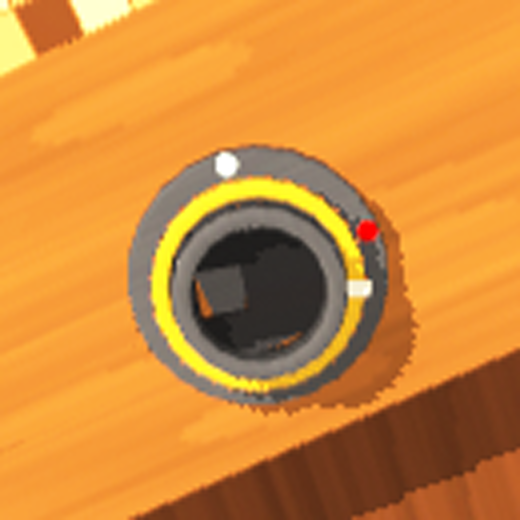

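Emit:
{"fn": "send_rows", "kwargs": {"steps": [[[0,2.73,-0.8],[0,0,0]],[[0,2.73,-2.8],[0,0,0]],[[0,2.73,-4.6],[0,0,0]],[[0,2.73,-6],[0,0,0]],[[0,2.73,-6.8],[0,0,0]],[[0,2.73,-6.8],[0,0,0]],[[0,2.73,-6.8],[0,0,0]]], "fingers": 0.27}}

```text
time: 5.18
tool_pos: [595.9, -73.6, 96.0]
tcp_rot: [179.9, -0.0, 70.0]
ft_force: [0.9, -0.8, 0.5]
finger_gap: 62.1
grip_force: 0.0
```

Emit:
{"fn": "send_rows", "kwargs": {"steps": [[[0,0,-0.4],[0,0,0]],[[0,0,-0.73],[0,0,0]],[[0,0,-0.73],[0,0,0]],[[0,0,-0.8],[0,0,0]],[[0,0,-0.8],[0,0,0]]]}}

```text
time: 5.8
tool_pos: [595.1, -73.4, 70.5]
tcp_rot: [180.0, -0.0, 70.0]
ft_force: [0.2, -0.8, 0.4]
finger_gap: 62.5
grip_force: 0.0
```

Emit:
{"fn": "send_rows", "kwargs": {"steps": [[[0,0,-0.05],[0,0,0]],[[0,0,-0.1],[0,0,0]],[[0,0,-0.1],[0,0,0]]]}}

```text
time: 6.18
tool_pos: [594.9, -73.3, 67.3]
tcp_rot: [-180.0, 0.0, 70.0]
ft_force: [0.3, -0.4, -0.7]
finger_gap: 62.3
grip_force: 0.0
```

Emit:
{"fn": "send_rows", "kwargs": {"steps": [[[0,0,-0.05],[0,0,0]],[[0,0,-0.1],[0,0,0]],[[0,0,-0.1],[0,0,0]]]}}

```text
time: 6.55
tool_pos: [595.1, -73.4, 64.4]
tcp_rot: [180.0, -0.0, 70.0]
ft_force: [2.2, 0.1, 0.9]
finger_gap: 62.5
grip_force: 0.0
```

Emit:
{"fn": "send_rows", "kwargs": {"steps": [[[0,0,-0.05],[0,0,0]],[[0,0,-0.05],[0,0,0]],[[0,0,-0.05],[0,0,0]]]}}

```text
time: 6.92
tool_pos: [595.2, -73.4, 64.4]
tcp_rot: [180.0, 0.0, 70.0]
ft_force: [-7.5, 1.3, 12.0]
finger_gap: 62.4
grip_force: 5.9
```

Emit:
{"fn": "send_rows", "kwargs": {"steps": [[[0,0,-0.05],[0,0,0]],[[0,0,-0.05],[0,0,0]],[[0,0,-0.05],[0,0,0]]]}}

```text
time: 7.3
tool_pos: [595.2, -73.4, 64.3]
tcp_rot: [180.0, 0.0, 70.0]
ft_force: [-12.2, 2.0, 22.4]
finger_gap: 61.9
grip_force: 11.6
```

Emit:
{"fn": "send_rows", "kwargs": {"steps": [[[0,0,-0.05],[0,0,0]],[[0,0,-0.05],[0,0,0]],[[0,0,-0.05],[0,0,0]]]}}

```text
time: 7.68
tool_pos: [595.3, -73.4, 64.3]
tcp_rot: [180.0, 0.0, 70.0]
ft_force: [-17.7, 2.9, 35.4]
finger_gap: 62.3
grip_force: 17.2
```

Emit:
{"fn": "send_rows", "kwargs": {"steps": [[[0,0,0.8],[0,0,0]],[[0,0,2.2],[0,0,0]],[[0.2,-1.4,2.3],[0,0,0]],[[0.22,-2.79,2.3],[0,0,0]],[[0.22,-2.79,2.3],[0,0,0]],[[0.22,-2.79,2.3],[0,0,0]],[[0.22,-2.79,2.3],[0,0,0]]], "fingers": 0.1}}

```text
time: 8.55
tool_pos: [601.5, -156.0, 128.7]
tcp_rot: [-180.0, -0.0, 70.1]
ft_force: [0.2, -0.5, 0.3]
finger_gap: 77.2
grip_force: 0.0
```

```bash
python3 - <<'E'
from h import *
s=snap('wrist','w2',1.25);st=sense();print(st['tool_pos'],st['finger_gap'],dial(s),pin('dial_axis','wrist'),pin('access_hole','wrist'))
print(proj(s,[602,-157.2,91]),proj(s,list(st['tool_pos'])))
E
```

```text
[ 601.56654826 -156.02830648  128.7558777 ] 77.05927425482416 (601.708740234375, -157.01983642578125, 30.645431518554688, np.int64(1102)) [(0.59, 255.6928, 216.6912)] [(0.86, 269.824, 222.4128)]
[259.20567712 214.94458665] [257.950836   239.88952518]
```

View pics/w2.png

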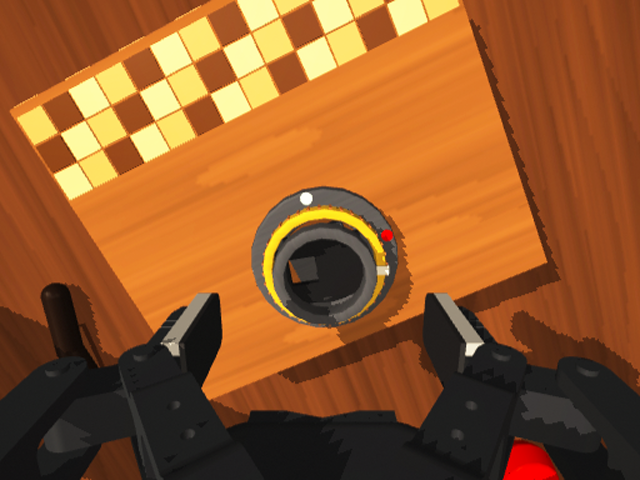

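The dial sits centred between the fingers at (322,270)/1.25, so I'm going down to the ring height.

Emit:
{"fn": "send_rows", "kwargs": {"steps": [[[0,-0.04,-0.4],[0,0,0]],[[0,-0.04,-0.8],[0,0,0]],[[0,-0.04,-1.2],[0,0,0]],[[0,-0.04,-1.5],[0,0,0]],[[0,-0.04,-1.65],[0,0,0]],[[0,-0.04,-1.65],[0,0,0]]]}}

```text
time: 9.45
tool_pos: [601.4, -158.2, 79.1]
tcp_rot: [-180.0, -0.0, 70.0]
ft_force: [-0.4, 1.0, 0.4]
finger_gap: 77.0
grip_force: 0.0
```

Emit:
{"fn": "send_rows", "kwargs": {"steps": [[[0,0.01,-0.04],[0,0,0]],[[0,0.01,-0.04],[0,0,0]],[[0,0.01,-0.04],[0,0,0]],[[0,0.01,-0.04],[0,0,0]],[[0,0.01,-0.04],[0,0,0]]], "fingers": 0.4, "squeeze": 25}}

```text
time: 10.07
tool_pos: [602.0, -158.2, 79.7]
tcp_rot: [179.9, 0.0, 70.0]
ft_force: [-3.3, 0.1, 5.8]
finger_gap: 60.9
grip_force: 25.9
```

Emit:
{"fn": "send_rows", "kwargs": {"steps": [[[0,0,0],[0,0,0.15]],[[0,0,0],[0,0,0.33]],[[0,0,0],[0,0,0.51]],[[0,0,0],[0,0,0.69]],[[0,0,0],[0,0,0.87]],[[0,0,0],[0,0,1.05]],[[0,0,0],[0,0,1.23]],[[0,0,0],[0,0,1.41]],[[0,0,0],[0,0,1.59]],[[0,0,0],[0,0,1.77]]]}}

```text
time: 11.32
tool_pos: [604.5, -156.8, 79.9]
tcp_rot: [179.9, 0.3, 171.8]
ft_force: [9.2, 7.1, -1.5]
finger_gap: 60.7
grip_force: 27.4
```

Emit:
{"fn": "send_rows", "kwargs": {"steps": [[[0,0,0],[0,0,0.06]],[[0,0,0],[0,0,0.06]],[[0,0,0],[0,0,0.06]]]}}

```text
time: 11.7
tool_pos: [604.4, -156.7, 79.9]
tcp_rot: [179.9, 0.3, 174.9]
ft_force: [10.6, 5.8, -1.4]
finger_gap: 60.8
grip_force: 27.4
```

```bash
cat >> h.py <<'E'
def ringang(s,c=(601.8,-157.1)):
    """index line: white pixels on the ring top (z=91, r 26-31.5); angle from red dir 4.8deg"""
    h=cv2.cvtColor(s['img'],cv2.COLOR_RGB2HSV); A=[]
    for v in range(384):
        for u in range(512):
            if h[v,u,1]<90 and h[v,u,2]>150:
                p=onz(s,u,v,91)[:2]-c
                if 26.5<np.hypot(*p)<31: A.append(np.degrees(np.arctan2(p[1],p[0])))
    A=np.array(A); return len(A),(np.median(A)-4.8 if len(A) else None),A.std() if len(A) else None
E
python3 - <<'E'
from h import *
s=snap('wrist','w3',1.25);st=sense();print(st['tool_pos'],st['tcp_rot'],st['ft_force'],st['finger_gap'],ringang(s))
E
```

```text
[ 604.43669331 -156.6624755    79.88793624] [179.9129789    0.33511253 174.90619131] [ 8.27317662  6.06540277 -1.37344578] 60.99711547347734 (68, np.float64(78.12655175956738), np.float64(2.712302132977996))
```

View pics/w3.png

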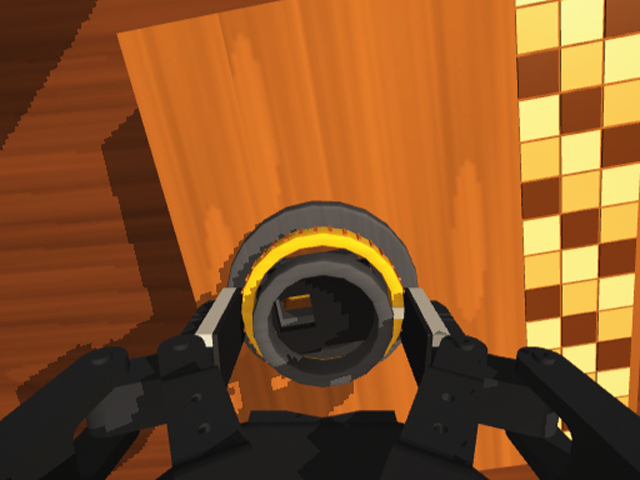

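Emit:
{"fn": "send_rows", "kwargs": {"steps": [[[0,0,0],[0,0,0]],[[0,0,0],[0,0,0]],[[0,0,0.2],[0,0,0]],[[0,0,0.8],[0,0,0]],[[0,0,2],[0,0,0]],[[0,0,4],[0,0,0]],[[0,0,5.5],[0,0,0]],[[0,0,5.5],[0,0,-0.1]],[[0,0,5.5],[0,0,-0.1]]], "fingers": 0.1}}

```text
time: 12.88
tool_pos: [602.1, -158.3, 245.4]
tcp_rot: [-180.0, 0.2, 169.1]
ft_force: [-1.4, -0.1, -0.7]
finger_gap: 76.8
grip_force: 0.0
```

```bash
python3 - <<'E'
from h import *
s=snap('wrist');st=sense();print(st['tool_pos'],st['tcp_rot'],ringang(s),dial(s))
for k,z in dict(dial_axis=86,shutter_hole=86,access_hole=78).items():
    print(k,[(c,round(u),round(v),np.round(onz(s,u,v,z)[:2],1).tolist()) for c,u,v in pin(k,'wrist')][:3])
E
```

```text
[ 601.56695952 -158.05365558  244.0792955 ] [-1.79992114e+02  3.71501379e-02  1.69233772e+02] (26, np.float64(79.01994071412075), np.float64(3.0235011784256725)) (601.2803955078125, -156.8195343017578, 30.83769989013672, np.int64(629))
dial_axis [(0.82, 257, 175, [605.7, -160.3]), (0.31, 252, 174, [603.3, -165.8])]
shutter_hole [(0.78, 250, 179, [607.7, -168.3]), (0.58, 252, 172, [601.1, -165.1])]
access_hole [(0.73, 251, 173, [604.3, -166.8])]
```

Emit:
{"fn": "send_rows", "kwargs": {"steps": [[[-1,-2,0.5],[0,0,-0.18]],[[-2,-4,0.5],[0,0,-0.36]],[[-3,-6,0.5],[0,0,-0.54]],[[-3.45,-8.5,0.5],[0,0,-0.72]],[[-3.45,-8.5,0.5],[0,0,-0.9]],[[-3.45,-8.5,0.5],[0,0,-1.08]],[[-3.45,-8.5,0.5],[0,0,-1.26]],[[-3.45,-8.5,0.5],[0,0,-1.38]],[[-3.45,-8.5,0.5],[0,0,-1.38]],[[-3.45,-8.5,0.5],[0,0,-1.38]]], "fingers": 0.3}}

```text
time: 14.32
tool_pos: [498.0, -412.8, 257.8]
tcp_rot: [-180.0, -0.0, 90.2]
ft_force: [0.1, -0.3, -0.3]
finger_gap: 59.9
grip_force: 0.0
```

```bash
python3 - <<'E'
from h import *
s=snap('wrist','w4');st=sense();print(st['tool_pos'],st['tcp_rot'])
for k,z in dict(stand_mouth=80,key_rod=10).items():
    print(k,[(c,round(u),round(v),np.round(onz(s,u,v,z)[:2],1).tolist()) for c,u,v in pin(k,'wrist')][:3])
E
```

```text
[ 498.03086772 -412.85124982  257.93887739] [-1.79975824e+02 -2.32834409e-02  9.02095546e+01]
stand_mouth [(0.63, 261, 159, [501.4, -404.0])]
key_rod [(0.95, 260, 150, [500.9, -405.6])]
```

View pics/w4.png

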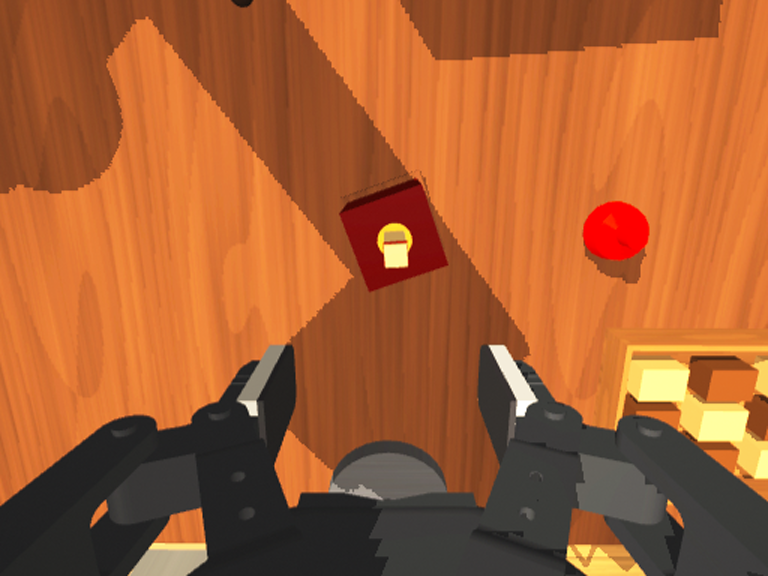

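```bash
python3 - <<'E'
from h import *
s=snapshot('wrist')
C=np.array([onz(s,u/1.5,v/1.5,80)[:2] for u,v in [(340,212),(421,180),(447,265),(369,291)]]);print(C.round(1),C.mean(0))
for i in range(4):
    d=C[(i+1)%4]-C[i];print('edge',np.hypot(*d),np.degrees(np.arctan2(d[1],d[0]))%90)
h=cv2.cvtColor(s['img'],cv2.COLOR_RGB2HSV)
sub=s['img'][150:185,245:285]
m=((s['img'].min(2)>120)).astype(np.uint8); mm=np.zeros_like(m);mm[150:185,245:285]=m[150:185,245:285]
n,l,st,ce=cv2.connectedComponentsWithStats(mm)
i=1+st[1:,4].argmax();yy,xx=np.nonzero(l==i)
W=np.array([onz(s,u,v,132)[:2] for u,v in zip(xx,yy)],np.float32)
print(st[i],W.mean(0),cv2.minAreaRect(W))
cv2.imwrite('pics/k.png',cv2.resize(s['img'][110:200,215:310,::-1],None,fx=6,fy=6,interpolation=cv2.INTER_CUBIC))
y=((h[...,0]>20)&(h[...,0]<34)&(h[...,1]>180)&(h[...,2]>150));y[:140]=0;y[190:]=0;y[:,:245]=0;y[:,285:]=0
yy,xx=np.nonzero(y);W=np.array([onz(s,u,v,84)[:2] for u,v in zip(xx,yy)],np.float32);print('flange',cv2.minEnclosingCircle(W),len(W))
E
```

```text
[[ 465.5 -386. ]
 [ 521.  -364.3]
 [ 540.8 -423.6]
 [ 485.1 -443. ]] [ 503.07744191 -404.23223112]
edge 59.515583732123396 21.37431390658667
edge 62.43740194001426 18.49488598165391
edge 59.006206757645195 19.232413191435484
edge 60.208800200692494 18.912768503358762
[256 163  16  15 214] [ 502.41754 -404.46545] ((502.8520202636719, -404.8011779785156), (13.407033920288086, 12.743620872497559), 0.08369825035333633)
flange ((502.7345275878906, -404.450927734375), 11.833784103393555) 146
```

View pics/k.png

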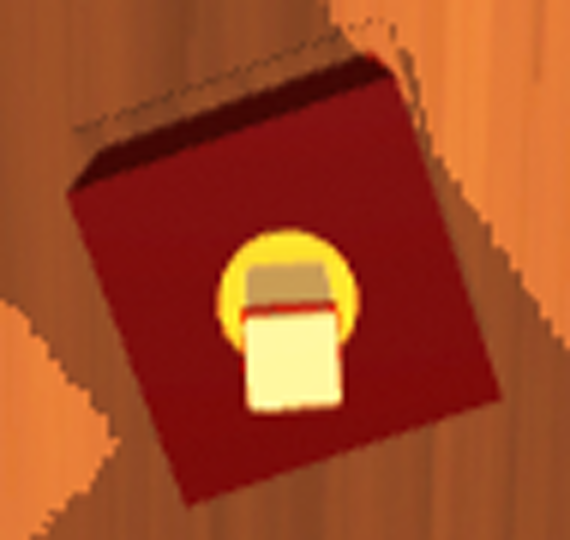

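Emit:
{"fn": "send_rows", "kwargs": {"steps": [[[0.157,0.277,0],[0,0,0.04]],[[0.157,0.277,-1],[0,0,0.04]],[[0.157,0.277,-2.5],[0,0,0.04]],[[0.157,0.277,-4],[0,0,0.04]],[[0.157,0.277,-5],[0,0,0.04]],[[0.157,0.277,-5.55],[0,0,0.04]],[[0.157,0.277,-5.55],[0,0,0.04]],[[0.157,0.277,-5.55],[0,0,0.04]]]}}

```text
time: 15.52
tool_pos: [503.9, -405.4, 93.7]
tcp_rot: [179.9, 0.1, 92.4]
ft_force: [0.2, 0.5, 0.3]
finger_gap: 59.9
grip_force: 0.0
```

Emit:
{"fn": "send_rows", "kwargs": {"steps": [[[0,0,0],[0,0,0]],[[0,0,0],[0,0,0]],[[0,0,0],[0,0,0]],[[0,0,0],[0,0,0]],[[0,0,0],[0,0,0]],[[0,0,0],[0,0,0]],[[0,0,0],[0,0,0]]], "fingers": 1, "squeeze": 40}}

```text
time: 16.4
tool_pos: [503.2, -405.1, 92.7]
tcp_rot: [180.0, 0.1, 92.3]
ft_force: [-1.3, -0.1, 6.1]
finger_gap: 13.6
grip_force: 39.4
```

Emit:
{"fn": "send_rows", "kwargs": {"steps": [[[0,0,0.8],[0,0,0]],[[0,0,2],[0,0,0]],[[0,0,3.5],[0,0,0]],[[0,0,4.5],[0,0,0]],[[1,2.4,4.5],[0,0,0]],[[2,4.8,4.5],[0,0,0]],[[3,7.2,4.5],[0,0,0]],[[3.3,7.9,4.5],[0,0,0]],[[3.3,7.9,4.5],[0,0,0]],[[3.3,7.9,4.5],[0,0,0]]]}}

```text
time: 17.65
tool_pos: [601.7, -167.3, 226.3]
tcp_rot: [-179.9, 0.0, 92.4]
ft_force: [-0.7, -0.2, -0.4]
finger_gap: 13.4
grip_force: 39.1
```

```bash
python3 - <<'E'
from h import *
s=snap('wrist','w5');st=sense();print(st['tool_pos'],st['tcp_rot'],st['finger_gap'])
tz=st['tool_pos']; print('expected tip px',proj(s,[tz[0],tz[1],tz[2]-82]),'hole px',proj(s,[602.7,-168,78]))
for k,z in dict(access_hole=78,key_rod=tz[2]-82).items():
    print(k,[(c,round(u),round(v),np.round(onz(s,u,v,z)[:2],1).tolist()) for c,u,v in pin(k,'wrist')][:3])
E
```

```text
[ 601.43352726 -168.33887131  226.36846878] [-1.79950285e+02  1.84278548e-02  9.23487412e+01] 13.363882337995737
expected tip px [258.01519853 194.44084657] hole px [259.29307571 173.98866792]
access_hole [(0.69, 262, 173, [605.2, -167.2])]
key_rod [(0.73, 260, 193, [602.7, -167.1])]
```

View pics/w5.png

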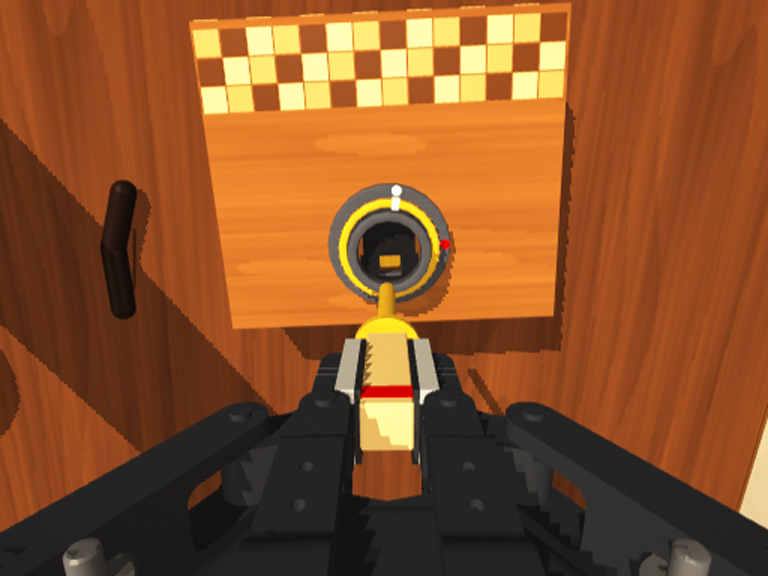

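Emit:
{"fn": "send_rows", "kwargs": {"steps": [[[0.035,-0.015,-0.5],[0,0,0]],[[0.035,-0.015,-1],[0,0,0]],[[0.035,-0.015,-1.4],[0,0,0]],[[0.035,-0.015,-1.7],[0,0,0]],[[0.035,-0.015,-2],[0,0,0]],[[0.035,-0.015,-2.2],[0,0,0]],[[0.035,-0.015,-2.2],[0,0,0]]]}}

```text
time: 18.68
tool_pos: [602.6, -168.0, 160.2]
tcp_rot: [-180.0, -0.0, 92.4]
ft_force: [0.0, 0.3, -1.1]
finger_gap: 13.4
grip_force: 39.1
```

Emit:
{"fn": "send_rows", "kwargs": {"steps": [[[0,0,-0.25],[0,0,0]],[[0,0,-0.5],[0,0,0]],[[0,0,-0.7],[0,0,0]],[[0,0,-0.85],[0,0,0]],[[0,0,-1],[0,0,0]],[[0,0,-1],[0,0,0]],[[0,0,-1],[0,0,0]]]}}

```text
time: 19.55
tool_pos: [602.9, -168.1, 131.1]
tcp_rot: [180.0, 0.0, 92.3]
ft_force: [-2.2, 0.3, 4.3]
finger_gap: 13.5
grip_force: 39.5
```

```bash
python3 - <<'E'
from h import *
s=snap('side')
cv2.imwrite('pics/s2.png',cv2.resize(s['img'][100:340,120:400,::-1],None,fx=2.4,fy=2.4,interpolation=cv2.INTER_CUBIC))
print(pin('tray_front','side'),pin('tray_in','side'))
E
```

```text
[(0.78, 244.3776, 195.9168)] [(0.75, 246.4256, 188.0832)]
```

View pics/s2.png

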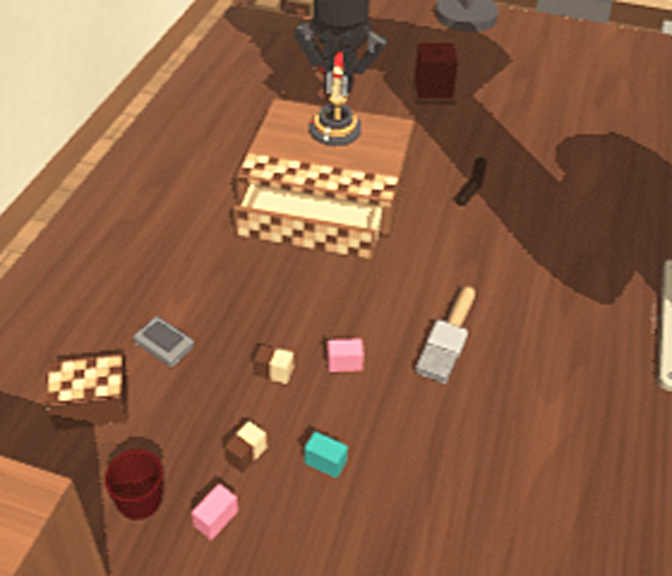

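The tray is springing out at (310,200) in the crop. I'm taking the rod back to the stand.

Emit:
{"fn": "send_rows", "kwargs": {"steps": [[[0,0,0.5],[0,0,0]],[[0,0,1.5],[0,0,0]],[[0,0,3],[0,0,0]],[[0,0,3.3],[0,0,0]],[[-1,-2.4,3.3],[0,0,0]],[[-2,-4.7,3.3],[0,0,0]],[[-3,-7,3.3],[0,0,0]],[[-3.32,-7.9,3.3],[0,0,0]],[[-3.32,-7.9,3.3],[0,0,0]],[[-3.32,-7.9,3.3],[0,0,0]]]}}

```text
time: 20.95
tool_pos: [502.9, -405.2, 229.1]
tcp_rot: [-180.0, -0.1, 92.3]
ft_force: [-0.5, 0.7, 0.2]
finger_gap: 13.2
grip_force: 39.1
```

```bash
python3 - <<'E'
from h import *
s=snapshot('wrist');st=sense();tz=st['tool_pos'];print(tz,st['tcp_rot'])
print('tip',proj(s,[tz[0],tz[1],tz[2]-82]),pin('key_rod','wrist'),'mouth',proj(s,[503,-404.4,80]),pin('stand_mouth','wrist'))
img=s['img'];d=(img.max(2)<45)
cv2.imwrite('pics/st.png',cv2.resize(img[120:220,200:320,::-1],None,fx=5,fy=5,interpolation=cv2.INTER_CUBIC))
t=snapshot('top');print('tray',[(c,onz(t,u,v,39)[:2].round()) for c,u,v in pin('tray_front','top')])
E
```

```text
[ 503.52908492 -404.29316698  229.27170344] [-1.79988327e+02 -6.45226396e-02  9.23516765e+01]
tip [259.25843041 192.12741897] [(0.61, 258.304, 193.6128)] mouth [258.35870542 172.37984001] [(0.67, 256.512, 169.3056)]
tray [(0.41, array([ 617., -161.]))]
```

View pics/st.png

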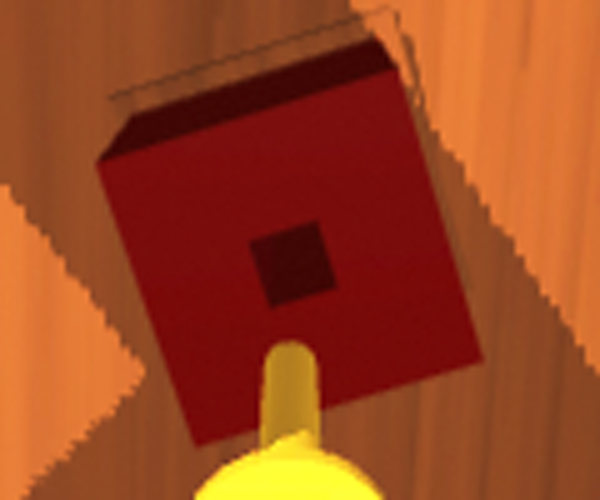

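Emit:
{"fn": "send_rows", "kwargs": {"steps": [[[0,0,-1],[0,0,0]],[[0,0,-1.8],[0,0,0]],[[0,0,-2.3],[0,0,0]],[[0,0,-2.7],[0,0,0]],[[0,0,-3.1],[0,0,0]],[[0,0,-3.5],[0,0,0]],[[0,0,-3.9],[0,0,0]],[[0,0,-4.3],[0,0,0]],[[0,0,-4.5],[0,0,0]],[[0,0,-4.5],[0,0,0]]]}}

```text
time: 22.45
tool_pos: [503.0, -404.9, 94.1]
tcp_rot: [-180.0, -0.0, 92.3]
ft_force: [-0.6, -0.3, -0.2]
finger_gap: 13.8
grip_force: 39.1
```

Emit:
{"fn": "send_rows", "kwargs": {"steps": [[[0,0,-0.03],[0,0,0]],[[0,0,-0.03],[0,0,0]],[[0,0,-0.03],[0,0,0]],[[0,0,0.5],[0,0,0]],[[0,0,2],[0,0,0]],[[0,0,4],[0,0,0]],[[0,0,5.5],[0,0,0]],[[0,0,5.5],[0,0,0]],[[0,0,5.5],[0,0,0]]], "fingers": 0.45}}

```text
time: 23.58
tool_pos: [503.3, -405.1, 260.3]
tcp_rot: [180.0, 0.0, 92.3]
ft_force: [-0.1, -0.1, -1.0]
finger_gap: 47.0
grip_force: 0.0
```

```bash
python3 - <<'E'
from h import *
s=snapshot('wrist');st=sense();print(st['tool_pos'],[(c,onz(s,u,v,10)[:2].round(1)) for c,u,v in pin('key_rod','wrist')])
h=cv2.cvtColor(s['img'],cv2.COLOR_RGB2HSV)
y=((h[...,0]>20)&(h[...,0]<34)&(h[...,1]>180)&(h[...,2]>150));y[:130]=0;y[200:]=0;y[:,:235]=0;y[:,285:]=0
yy,xx=np.nonzero(y);W=np.array([onz(s,u,v,84)[:2] for u,v in zip(xx,yy)],np.float32);print('flange',cv2.minEnclosingCircle(W),len(W))
t=snap('top')
h=cv2.cvtColor(t['img'],cv2.COLOR_RGB2HSV)
print('tray',[(c,u,v) for c,u,v in pin('tray_front','top')],[(c,onz(t,u,v,14)[:2].round()) for c,u,v in pin('tray_in','top')])
for c,u,v in pin('sample1','top'): print(c,round(u),round(v),onz(t,u,v,0)[:2].round(),t['img'][round(v)-4:round(v)+4,round(u)-4:round(u)+4].reshape(-1,3).mean(0).round())
cv2.imwrite('pics/t2.png',cv2.resize(t['img'][100:260,80:360,::-1],None,fx=2.8,fy=2.8,interpolation=cv2.INTER_CUBIC))
E
```

```text
[ 502.86843541 -404.73548267  258.89744785] [(0.78, array([ 503.1, -409.7]))]
flange ((502.2515869140625, -404.2296142578125), 11.68278694152832) 143
tray [(0.73, 238.3872, 185.3952)] [(0.7, array([577.,  18.])), (0.38, array([ 502., -405.]))]
0.64 115 211 [544. 443.] [245. 190. 209.]
0.62 144 209 [540. 356.] [211. 182. 138.]
0.62 196 224 [481. 204.] [240. 185. 199.]
0.53 152 240 [448. 336.] [ 75. 222. 206.]
0.51 185 205 [543. 235.] [241. 230. 179.]
```

View pics/t2.png

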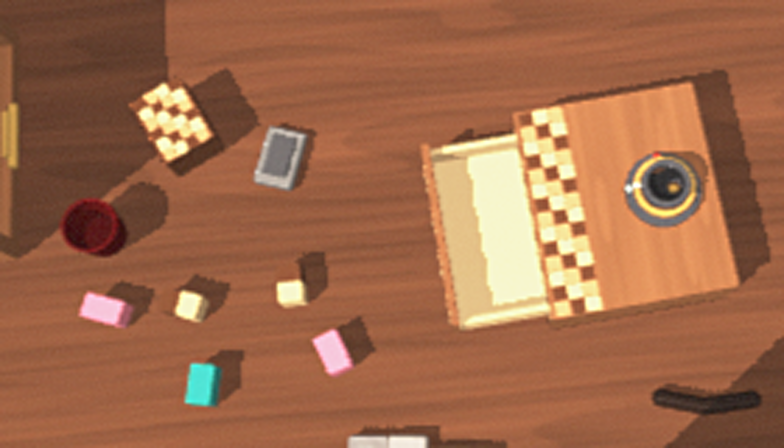

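The rod stands in its stand and the tray is fully out. Next I go to the nearer pale/brown sample, at crop (291,292).

Emit:
{"fn": "send_rows", "kwargs": {"steps": [[[0.5,7,0.3],[0,0,0]],[[1.5,20,0.3],[0,0,0]],[[1.5,20,0.3],[0,0,0]],[[1.5,20,0.3],[0,0,0]],[[1.5,20,0.3],[0,0,0]],[[1.5,20,0.3],[0,0,0]],[[1.5,20,0.3],[0,0,0]],[[1.5,20,0.3],[0,0,0]],[[1.5,20,0.3],[0,0,0]],[[1.5,20,0.3],[0,0,0]]]}}

```text
time: 25.12
tool_pos: [547.7, 197.8, 268.2]
tcp_rot: [-180.0, -0.0, 92.5]
ft_force: [1.0, -1.1, -0.1]
finger_gap: 46.6
grip_force: 0.0
```

Emit:
{"fn": "send_rows", "kwargs": {"steps": [[[0,2.7,0],[0,0,0]],[[0,2.7,0],[0,0,0]],[[0,2.7,0],[0,0,0]],[[0,2.7,0],[0,0,0]]]}}

```text
time: 25.62
tool_pos: [548.4, 274.6, 268.5]
tcp_rot: [-180.0, 0.0, 92.3]
ft_force: [0.4, 0.0, -0.0]
finger_gap: 46.8
grip_force: 0.0
```

```bash
python3 - <<'E'
from h import *
s=snap('wrist','w6');st=sense();print(st['tool_pos'],st['tcp_rot'])
for r in finder.trace('sample1','wrist'):
    yy,xx=np.nonzero(r['mask']); print(round(r['confidence'],2),xx.mean().round(),yy.mean().round(),len(xx),s['img'][r['mask']].mean(0).round())
print(pin('sample1','wrist'))
E
```

```text
[548.56794406 274.33814395 268.68172966] [-1.79988588e+02  3.29277312e-02  9.22607531e+01]
0.97 258.0 21.0 968 [248. 214. 225.]
0.82 254.0 93.0 650 [229. 179. 127.]
0.8 201.0 211.0 787 [247. 192. 205.]
0.76 259.0 185.0 728 [218. 170. 111.]
0.74 183.0 107.0 752 [  2. 238. 224.]
[(0.89, 253.0816, 93.5808), (0.89, 260.3008, 23.616), (0.88, 259.3792, 182.59199999999998), (0.87, 200.2944, 204.7104), (0.86, 185.8048, 106.21440000000001)]
```

View pics/w6.png

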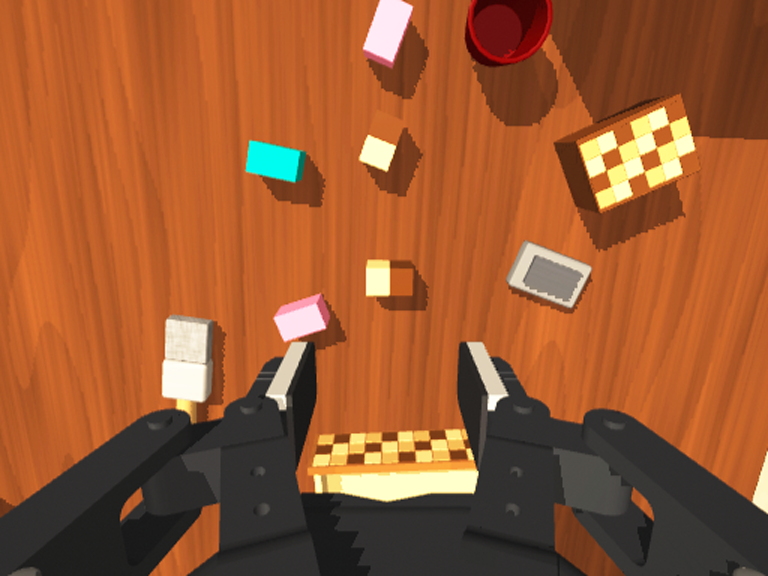

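B is at (390,278) and A at (382,140), both in 1.5x pixels with pale and brown halves. The pink and turquoise blocks are plain.

```bash
cat >> h.py <<'E'
def samples(s,cam='wrist',show=True):
    out=[]
    for r in finder.trace('sample1',cam):
        px=s['img'][r['mask']].astype(int)
        h=cv2.cvtColor(s['img'],cv2.COLOR_RGB2HSV)[r['mask']]
        yy,xx=np.nonzero(r['mask']);W=np.array([onz(s,u,v,30)[:2] for u,v in zip(xx,yy)],np.float32)
        (c,wh,a)=cv2.minAreaRect(W); br=W[(px[:,2]<90)&(px[:,0]>60)];pl=W[(px.min(1)>100)]
        d=(br.mean(0)-pl.mean(0)) if len(br) and len(pl) else np.zeros(2)
        out.append((round(r['confidence'],2),np.round(c,1),np.round(wh,1),round(a,1),'dir',round(np.degrees(np.arctan2(d[1],d[0])),1),len(br),len(pl)))
    return out
E
python3 - <<'E'
from h import *
s=snapshot('wrist')
for o in samples(s): print(*o)
for nm,q in dict(B=[(367,261),(412,263),(413,294),(367,295)],A=[(378,110),(405,122),(388,171),(360,160)]).items():
    C=np.array([onz(s,u/1.5,v/1.5,30)[:2] for u,v in q]);print(nm,C.mean(0),C.round(1).tolist())
E
```

```text
0.95 [476.4 199. ] [47.7 32.5] 21.2 dir 36.4 13 697
0.87 [540.7 350. ] [40. 24.] 70.2 dir 71.2 363 335
0.76 [551.5 238.4] [32.  39.6] 89.8 dir 5.2 370 356
0.75 [542.2 427.7] [44.8 25.7] 70.7 dir -66.9 18 863
B [552.4760328  237.07207883] [[532.7, 251.6], [570.7, 251.3], [573.1, 223.9], [533.5, 221.5]]
A [542.41727231 348.98810954] [[538.0, 371.9], [559.3, 363.9], [547.5, 326.2], [524.9, 333.9]]
```

Emit:
{"fn": "send_rows", "kwargs": {"steps": [[[0.1,-0.5,0],[0,0,0.18]],[[0.12,-1.33,-1],[0,0,0.36]],[[0.12,-1.33,-2],[0,0,0.54]],[[0.12,-1.33,-3],[0,0,0.72]],[[0.12,-1.33,-4],[0,0,0.9]],[[0.12,-1.33,-5],[0,0,1.08]],[[0.12,-1.33,-5],[0,0,1.26]],[[0.12,-1.33,-5],[0,0,1.44]],[[0.12,-1.33,-5],[0,0,1.53]],[[0.12,-1.33,-5],[0,0,1.53]]]}}

```text
time: 27.12
tool_pos: [552.1, 235.5, 118.9]
tcp_rot: [180.0, 0.0, 179.9]
ft_force: [-0.6, 0.4, -0.6]
finger_gap: 47.2
grip_force: 0.0
```

```bash
python3 - <<'E'
from h import *
s=snap('wrist','w7',1.25);st=sense();print(st['tool_pos'],st['tcp_rot'],np.array(s['pose'])[:3,3])
for o in samples(s): print(*o)
print([(c,onz(s,u,v,0)[:2].round(1)) for c,u,v in pin('sample1','wrist')])
E
```

```text
[552.03459079 235.5598505  118.89553119] [1.79999048e+02 1.07593085e-02 1.79854026e+02] [482.33901321 234.4515305  262.08936657]
0.89 [536.7 414.5] [49.8 24.8] 69.5 dir -120.4 77 854
0.85 [548.6 234.4] [44.7 24.1] 0.6 dir 1.4 675 991
0.82 [455.2 326. ] [33.4 42.9] 80.4 dir -109.2 14 8
0.74 [538.5 343.8] [51.8 24.4] 71.2 dir 73.5 1146 799
0.68 [474.1 195.5] [40.5 26.6] 21.1 dir -141.6 1 2173
[(0.96, array([544.8, 431.2])), (0.78, array([455., 332.])), (0.74, array([473.6, 193.1])), (0.66, array([552.4, 235.7])), (0.63, array([541., 350.]))]
```

View pics/w7.png

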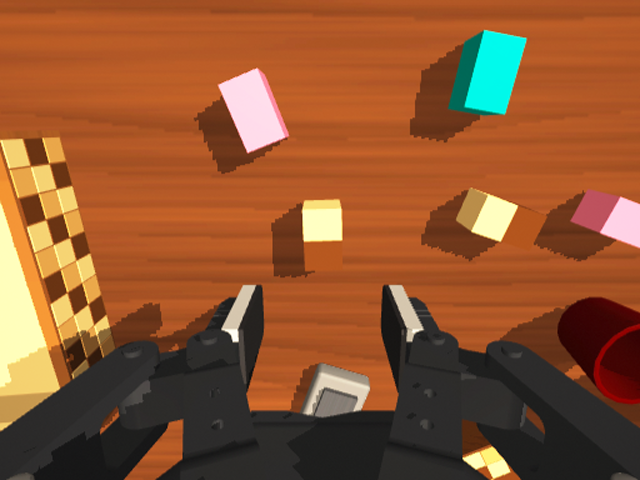

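B is centred between the fingers at (322,235)/1.25; going down to grip it.

Emit:
{"fn": "send_rows", "kwargs": {"steps": [[[-0.02,-0.03,-1],[0,0,0]],[[-0.02,-0.03,-2],[0,0,0]],[[-0.02,-0.03,-2.8],[0,0,0]],[[-0.02,-0.03,-3.4],[0,0,0]],[[-0.02,-0.03,-3.78],[0,0,0]],[[-0.02,-0.03,-3.78],[0,0,0]],[[-0.02,-0.03,-3.78],[0,0,0]]]}}

```text
time: 28.15
tool_pos: [552.1, 235.4, 6.4]
tcp_rot: [180.0, 0.1, -180.0]
ft_force: [0.3, 0.2, -0.8]
finger_gap: 47.1
grip_force: 0.0
```

Emit:
{"fn": "send_rows", "kwargs": {"steps": [[[0,0,0],[0,0,0]],[[0,0,0],[0,0,0]],[[0,0,0],[0,0,0]],[[0,0,0],[0,0,0]],[[0,0,0],[0,0,0]]], "fingers": 1, "squeeze": 30}}

```text
time: 28.78
tool_pos: [552.2, 235.4, 6.5]
tcp_rot: [180.0, 0.1, -180.0]
ft_force: [0.1, 0.1, 5.8]
finger_gap: 23.5
grip_force: 30.5
```

Emit:
{"fn": "send_rows", "kwargs": {"steps": [[[0,0,1],[0,0,0]],[[0,0,2.5],[0,0,-0.1]],[[0,0,3.8],[0,0,-0.28]],[[0,-2,3.8],[0,0,-0.46]],[[-0.14,-4,3.8],[0,0,-0.64]],[[-0.14,-5.5,3.8],[0,0,-0.82]],[[-0.14,-6.5,3.8],[0,0,-1]],[[-0.14,-7.22,3.8],[0,0,-1.18]],[[-0.14,-7.22,3.8],[0,0,-1.36]],[[-0.14,-7.22,3.8],[0,0,-1.48]]]}}

```text
time: 30.02
tool_pos: [546.8, 18.0, 119.1]
tcp_rot: [-180.0, -0.0, 94.9]
ft_force: [0.2, -0.1, -0.2]
finger_gap: 23.4
grip_force: 29.8
```

Emit:
{"fn": "send_rows", "kwargs": {"steps": [[[0,0,0],[0,0,0]],[[0,0,0],[0,0,0]]]}}

```text
time: 30.28
tool_pos: [547.0, 18.5, 119.3]
tcp_rot: [-180.0, -0.0, 95.4]
ft_force: [0.8, 0.4, -1.6]
finger_gap: 23.3
grip_force: 29.8
```

```bash
python3 - <<'E'
from h import *
s=snap('wrist','w8');st=sense();print(st['tool_pos'],st['tcp_rot'],st['finger_gap'],np.array(s['pose'])[:3,3])
print([(c,u,v,onz(s,u,v,14)[:2].round(1)) for c,u,v in pin('tray_in','wrist')])
E
```

```text
[546.98688094  18.59095421 119.2669511 ] [-1.79988409e+02 -2.50762663e-03  9.53539675e+01] 23.354871356153094 [539.99724741  86.3205265  262.42880805]
[(0.78, 304.1792, 185.3952, array([585. ,  21.8])), (0.64, 259.9936, 239.1168, array([553. , -30.2]))]
```

View pics/w8.png

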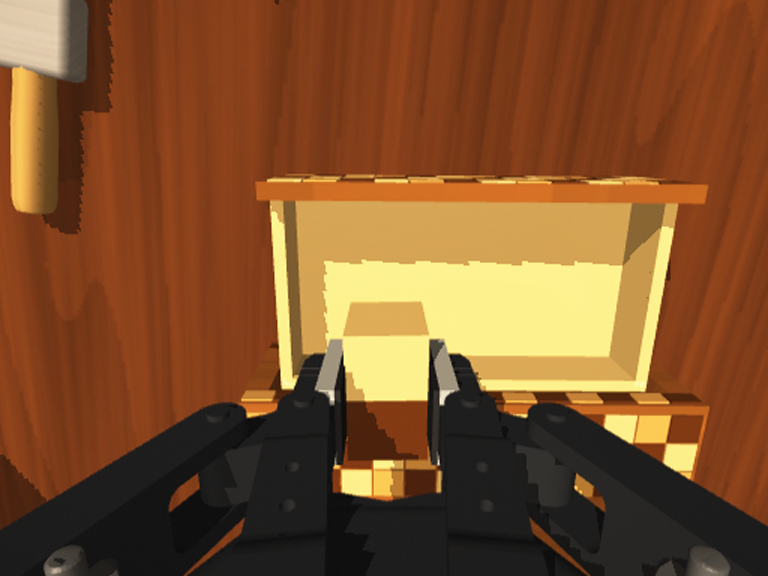

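The gripper holds the sample over the left half of the open tray, at (385,380); lowering it.

Emit:
{"fn": "send_rows", "kwargs": {"steps": [[[0.03,0,-0.8],[0,0,0]],[[0.03,0,-1.6],[0,0,0]],[[0.03,0,-2.3],[0,0,0]],[[0.03,0,-2.8],[0,0,0]],[[0.03,0,-3.1],[0,0,0]],[[0.03,0,-3.24],[0,0,0]],[[0.03,0,-3.24],[0,0,0]]]}}

```text
time: 31.25
tool_pos: [548.2, 18.5, 22.4]
tcp_rot: [180.0, 0.0, 95.2]
ft_force: [-0.2, -0.3, -0.6]
finger_gap: 23.6
grip_force: 29.8
```

Emit:
{"fn": "send_rows", "kwargs": {"steps": [[[0,0,0],[0,0,0]],[[0,0,0],[0,0,0]],[[0,0,0],[0,0,0]],[[0,0,0.7],[0,0,0]],[[0,0,2],[0,0,0]],[[0,0,3.5],[0,0,0]],[[0,0,5],[0,0,0]],[[0,0,5],[0,0,0]]], "fingers": 0.48}}

```text
time: 32.25
tool_pos: [551.1, 18.3, 177.5]
tcp_rot: [179.5, 0.1, 95.2]
ft_force: [0.7, 0.0, -0.4]
finger_gap: 44.5
grip_force: 0.0
```

Emit:
{"fn": "send_rows", "kwargs": {"steps": [[[0,2,0],[0,0,-0.1]],[[-0.2,4,0],[0,0,-0.2]],[[-0.23,6,-0.5],[0,0,-0.3]],[[-0.23,8,-1],[0,0,-0.42]],[[-0.23,10,-1.5],[0,0,-0.42]],[[-0.23,11.04,-1.75],[0,0,-0.42]],[[-0.23,11.04,-1.75],[0,0,-0.42]],[[-0.23,11.04,-1.75],[0,0,-0.42]],[[-0.23,11.04,-1.75],[0,0,-0.42]]]}}

```text
time: 33.38
tool_pos: [541.6, 348.4, 119.9]
tcp_rot: [180.0, 0.0, 71.1]
ft_force: [0.4, 0.1, 0.6]
finger_gap: 43.9
grip_force: 0.0
```

```bash
python3 - <<'E'
from h import *
s=snap('wrist');st=sense();print(st['tool_pos'],st['tcp_rot'],np.array(s['pose'])[:3,3])
for o in samples(s): print(*o)
print([(c,round(u),round(v),onz(s,u,v,0)[:2].round(1),s['img'][round(v)-3:round(v)+3,round(u)-3:round(u)+3].reshape(-1,3).mean(0).round()) for c,u,v in pin('sample1','wrist')])
t=snap('top');print([(c,onz(t,u,v,14)[:2].round(1)) for c,u,v in pin('sample1','top')])
E
```

```text
[541.63053171 348.47560109 120.06211001] [ 1.79973319e+02 -1.32325621e-02  7.10571992e+01] [563.43857931 412.76627121 263.0905273 ]
0.8 [459.4 335.2] [34.1 49.7] 81.0 dir 14.2 38 22
0.74 [542.5 430. ] [40.5 25.8] 70.1 dir 63.8 30 1981
0.68 [494.8 228.5] [10.  17.6] 61.3 dir 0.0 0 76
0.67 [541.6 352.2] [45.4 23.9] 70.5 dir 72.1 975 708
[(0.95, 259, 181, array([542.8, 347.4]), array([209., 104.,  38.])), (0.9, 227, 90, array([542.8, 427.8]), array([255., 240., 249.])), (0.63, 175, 231, array([454.2, 328. ]), array([  0., 253., 243.])), (0.5, 244, 340, array([473.6, 193.2]), array([29., 29., 29.]))]
[(0.67, array([543.3,  25.1])), (0.62, array([472.2, 189.7])), (0.42, array([537.8, 345.8]))]
```

Emit:
{"fn": "send_rows", "kwargs": {"steps": [[[-0.02,0.04,-1],[0,0,0]],[[-0.02,0.04,-2],[0,0,0]],[[-0.02,0.04,-2.8],[0,0,0]],[[-0.02,0.04,-3.4],[0,0,0]],[[-0.02,0.04,-3.78],[0,0,0]],[[-0.02,0.04,-3.78],[0,0,0]],[[-0.02,0.04,-3.78],[0,0,0]]]}}

```text
time: 34.5
tool_pos: [541.2, 351.3, 7.3]
tcp_rot: [179.9, -0.1, 71.1]
ft_force: [0.6, 0.1, 0.6]
finger_gap: 44.4
grip_force: 0.0
```

Emit:
{"fn": "send_rows", "kwargs": {"steps": [[[0,0,0],[0,0,0]],[[0,0,0],[0,0,0]],[[0,0,0],[0,0,0]],[[0,0,0],[0,0,0]],[[0,0,0],[0,0,0]]], "fingers": 1, "squeeze": 30}}

```text
time: 35.12
tool_pos: [541.4, 351.4, 7.5]
tcp_rot: [179.9, -0.1, 71.2]
ft_force: [-0.3, -0.5, 5.7]
finger_gap: 23.7
grip_force: 30.6
```

Emit:
{"fn": "send_rows", "kwargs": {"steps": [[[0,0,1],[0,0,0]],[[0,0,2.5],[0,0,0]],[[0,0,3.8],[0,0,0.1]],[[0.5,-2,3.8],[0,0,0.2]],[[1,-4,3.8],[0,0,0.3]],[[1.5,-6,3.8],[0,0,0.42]],[[2,-8,3.8],[0,0,0.42]],[[2.87,-10,3.8],[0,0,0.42]],[[2.87,-10.86,3.8],[0,0,0.42]],[[2.87,-10.86,3.8],[0,0,0.42]]]}}

```text
time: 36.38
tool_pos: [626.5, 22.6, 119.9]
tcp_rot: [-180.0, 0.0, 95.0]
ft_force: [0.1, 0.8, -0.9]
finger_gap: 23.3
grip_force: 29.8
```

Emit:
{"fn": "send_rows", "kwargs": {"steps": [[[0,0,0],[0,0,0]],[[0,0,0],[0,0,0]]]}}

```text
time: 36.62
tool_pos: [626.3, 26.5, 120.1]
tcp_rot: [-180.0, -0.0, 95.3]
ft_force: [0.3, -0.2, -0.8]
finger_gap: 23.3
grip_force: 29.8
```

Lowering it to z = 23.

Emit:
{"fn": "send_rows", "kwargs": {"steps": [[[0,0,-0.8],[0,0,0]],[[0,0,-1.6],[0,0,0]],[[0,0,-2.3],[0,0,0]],[[0,0,-2.8],[0,0,0]],[[0,0,-3.1],[0,0,0]],[[0,0,-3.24],[0,0,0]],[[0,0,-3.24],[0,0,0]]]}}

```text
time: 37.5
tool_pos: [626.8, 25.0, 23.3]
tcp_rot: [180.0, 0.0, 95.2]
ft_force: [0.3, 0.1, -0.9]
finger_gap: 23.3
grip_force: 29.8
```

Emit:
{"fn": "send_rows", "kwargs": {"steps": [[[0,0,0],[0,0,0]],[[0,0,0],[0,0,0]],[[0,0,0],[0,0,0]],[[0,0,0.7],[0,0,0]],[[0,0,2],[0,0,0]],[[0,0,3.5],[0,0,0]],[[0,0,5],[0,0,0]],[[-1.4,2,5],[0,0,0]],[[-1.4,3.5,5],[0,0,0]],[[-1.4,3.5,5],[0,0,0]]], "fingers": 0.48}}

```text
time: 38.75
tool_pos: [584.1, 133.7, 175.2]
tcp_rot: [179.9, -0.1, 95.5]
ft_force: [0.5, -1.1, -0.3]
finger_gap: 44.2
grip_force: 0.0
```

```bash
python3 - <<'E'
from h import *
t=snap('top');st=sense();print(st['tool_pos'],st['tcp_rot'])
cv2.imwrite('pics/t3.png',cv2.resize(t['img'][100:260,80:360,::-1],None,fx=2.8,fy=2.8,interpolation=cv2.INTER_CUBIC))
print([(c,onz(t,u,v,14)[:2].round(1)) for c,u,v in pin('sample1','top')])
E
```

```text
[584.61051725 131.77323812 174.95224387] [ 1.79879586e+02 -3.73049428e-03  9.53950713e+01]
[(0.67, array([453.3, 326. ])), (0.6, array([542.6,  17.6])), (0.56, array([622. ,  25.9])), (0.47, array([540.2, 431.8])), (0.16, array([ 497.6, -405.3]))]
```

View pics/t3.png

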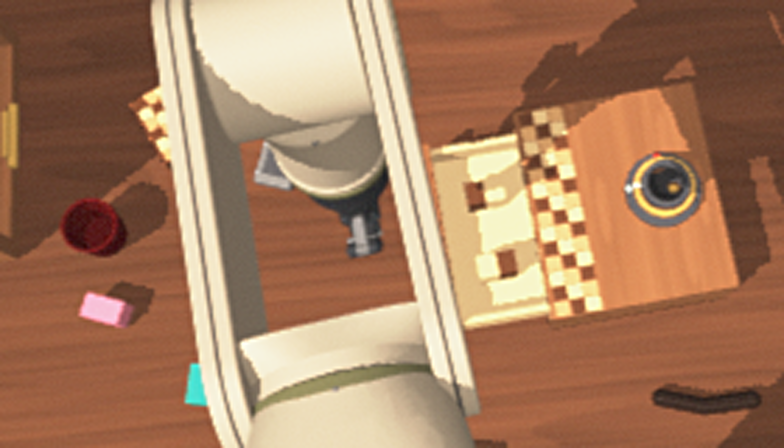

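Both samples lie in the tray at crop (480,193) and (500,262). Next I get ready to push with closed, tilted fingertips.

Emit:
{"fn": "send_rows", "kwargs": {"steps": [[[-0.1,0.1,-0.5],[-0.15,-0.012,0]],[[-0.18,0,-1.5],[-0.3,-0.024,0]],[[-0.18,-0.2,-2.5],[-0.4,-0.033,0]],[[-0.18,-0.35,-3.5],[-0.4,-0.033,0]],[[-0.18,-0.35,-4.3],[-0.4,-0.033,0]],[[-0.18,-0.35,-4.73],[-0.4,-0.033,0]],[[-0.18,-0.35,-4.73],[-0.4,-0.033,0]],[[-0.18,-0.35,-4.73],[-0.4,-0.033,0]]], "fingers": 1}}

```text
time: 39.85
tool_pos: [580.3, 119.6, 32.6]
tcp_rot: [-179.9, 23.0, 95.2]
ft_force: [0.6, 0.8, 0.9]
finger_gap: -0.3
grip_force: 0.0
```

Emit:
{"fn": "send_rows", "kwargs": {"steps": [[[0.08,-0.9,0],[0,0,0]],[[0.11,-1.3,0],[0,0,0]],[[0.14,-1.7,0],[0,0,0]],[[0.18,-2.1,0],[0,0,0]],[[0.21,-2.5,0],[0,0,0]],[[0.24,-2.9,0],[0,0,0]],[[0.28,-3.3,0],[0,0,0]],[[0.31,-3.7,0],[0,0,0]],[[0.34,-4.0,0],[0,0,0]],[[0.35,-4.2,0],[0,0,0]]]}}

```text
time: 41.1
tool_pos: [591.3, -3.9, 32.8]
tcp_rot: [179.9, 22.8, 95.2]
ft_force: [-2.9, 20.1, 6.9]
finger_gap: 0.0
grip_force: 10.1
```

Emit:
{"fn": "send_rows", "kwargs": {"steps": [[[0.005,-0.05,0],[0,0,0]],[[0.01,-0.1,0],[0,0,0]],[[0.015,-0.15,0],[0,0,0]],[[0.02,-0.2,0],[0,0,0]]]}}

```text
time: 41.6
tool_pos: [591.8, -11.0, 32.8]
tcp_rot: [180.0, 22.9, 95.2]
ft_force: [0.1, 6.2, 2.6]
finger_gap: -0.0
grip_force: 3.1
```

Emit:
{"fn": "send_rows", "kwargs": {"steps": [[[0,-0.04,0],[0,0,0]],[[0.01,-0.08,0],[0,0,0]],[[0.01,-0.12,0],[0,0,0]],[[0.01,-0.12,0],[0,0,0]]]}}

```text
time: 42.1
tool_pos: [592.1, -15.3, 32.7]
tcp_rot: [180.0, 22.9, 95.2]
ft_force: [1.2, 5.7, 3.1]
finger_gap: -0.1
grip_force: 2.4
```

Emit:
{"fn": "send_rows", "kwargs": {"steps": [[[0,-0.04,0],[0,0,0]],[[0.01,-0.08,0],[0,0,0]],[[0.01,-0.12,0],[0,0,0]],[[0.01,-0.12,0],[0,0,0]]]}}

```text
time: 42.6
tool_pos: [592.4, -17.3, 32.7]
tcp_rot: [180.0, 22.8, 95.2]
ft_force: [-1.8, 12.5, 6.9]
finger_gap: -0.1
grip_force: 6.5
```

Emit:
{"fn": "send_rows", "kwargs": {"steps": [[[0,-0.04,0],[0,0,0]],[[0.01,-0.08,0],[0,0,0]],[[0.01,-0.1,0],[0,0,0]],[[0.01,-0.1,0],[0,0,0]]]}}

```text
time: 43.1
tool_pos: [592.5, -17.7, 32.7]
tcp_rot: [179.9, 22.6, 95.2]
ft_force: [-6.2, 26.2, 9.5]
finger_gap: 0.2
grip_force: 13.3
```

The tray is at its stop, so I'm backing off, straightening up and rising.

Emit:
{"fn": "send_rows", "kwargs": {"steps": [[[0,0.3,0],[0,0,0]],[[0,1,0],[0,0,0]],[[0,2,0.5],[0.1,0.008,0]],[[0,2.5,2],[0.2,0.016,0]],[[0,2.5,4],[0.3,0.024,0]],[[0,2.5,6],[0.4,0.033,0]],[[0,2.5,8],[0.4,0.033,0]],[[0,2.5,8],[0.4,0.033,0]],[[0,2.5,8],[0.4,0.033,0]]], "fingers": 0.1}}

```text
time: 44.22
tool_pos: [591.1, 52.7, 271.0]
tcp_rot: [-180.0, 0.0, 95.2]
ft_force: [0.2, -0.6, 0.7]
finger_gap: 77.0
grip_force: 0.0
```

```bash
python3 - <<'E'
from h import *
st=sense();print(st['tool_pos'],st['tcp_rot'],st['joint_pos'])
for cam in ['side','top']:
    t=snap(cam);print(cam,[(c,u,v,onz(t,u,v,39)[:2].round()) for c,u,v in pin('tray_front',cam)],[(c,onz(t,u,v,86)[:2].round()) for c,u,v in pin('dial_axis',cam)])
    if cam=='side': cv2.imwrite('pics/s3.png',cv2.resize(t['img'][100:260,150:400,::-1],None,fx=3,fy=3,interpolation=cv2.INTER_CUBIC))
E
```

```text
[591.07895147  52.68360098 271.00389514] [-1.79984541e+02  1.15892847e-02  9.52138173e+01] [ 1.51760575e-01  5.70651421e+00  8.30490627e+01 -1.29112589e-02
  9.12587997e+01 -5.06233713e+00]
side [(0.72, 249.9072, 184.0896, array([594., -25.]))] [(0.83, array([ 605., -167.]))]
top [] [(0.55, array([ 600., -170.]))]
```

Emit:
{"fn": "send_rows", "kwargs": {"steps": [[[0.37,-2,0],[0,0,0.18]],[[0.37,-4,0],[0,0,0.36]],[[0.37,-6,0],[0,0,0.54]],[[0.37,-6.99,0],[0,0,0.72]],[[0.37,-6.99,-1],[0,0,0.9]],[[0.37,-6.99,-2],[0,0,1.08]],[[0.37,-6.99,-3],[0,0,1.26]],[[0.37,-6.99,-4],[0,0,1.39]],[[0.37,-6.99,-4.7],[0,0,1.39]],[[0.37,-6.99,-4.7],[0,0,1.39]]]}}

```text
time: 45.78
tool_pos: [600.8, -156.7, 127.7]
tcp_rot: [179.9, -0.2, 174.7]
ft_force: [0.2, 0.4, 0.5]
finger_gap: 76.9
grip_force: 0.0
```

Emit:
{"fn": "send_rows", "kwargs": {"steps": [[[0,0,0],[0,0,0]],[[0,0,0],[0,0,0]]]}}

```text
time: 46.02
tool_pos: [603.4, -157.7, 132.0]
tcp_rot: [-180.0, 0.2, 174.8]
ft_force: [0.4, 0.2, -0.2]
finger_gap: 76.7
grip_force: 0.0
```

```bash
python3 - <<'E'
from h import *
s=snap('wrist');st=sense();print(st['tool_pos'],st['tcp_rot'],st['finger_gap'],dial(s),ringang(s))
E
```

```text
[ 603.26237262 -157.65371341  131.84166954] [-1.79963283e+02  1.45707784e-01  1.74820430e+02] 76.76939778859911 (601.4292602539062, -156.77386474609375, 30.93250846862793, np.int64(1085)) (54, np.float64(79.18294123980107), np.float64(3.0172550572052694))
```

Emit:
{"fn": "send_rows", "kwargs": {"steps": [[[-0.03,0.02,-0.4],[0,0,0]],[[-0.03,0.02,-0.8],[0,0,0]],[[-0.03,0.02,-1.2],[0,0,0]],[[-0.03,0.02,-1.5],[0,0,0]],[[-0.03,0.02,-1.6],[0,0,0]],[[-0.03,0.02,-1.6],[0,0,0]],[[-0.03,0.02,-1.6],[0,0,0]]]}}

```text
time: 46.95
tool_pos: [601.8, -156.9, 82.8]
tcp_rot: [-180.0, 0.1, 174.9]
ft_force: [-0.1, 0.4, 0.3]
finger_gap: 77.1
grip_force: 0.0
```

Emit:
{"fn": "send_rows", "kwargs": {"steps": [[[0,0,-0.11],[0,0,0]],[[0,0,-0.11],[0,0,0]],[[0,0,-0.11],[0,0,0]]]}}

```text
time: 47.32
tool_pos: [601.4, -156.7, 78.9]
tcp_rot: [-180.0, -0.0, 174.9]
ft_force: [-0.1, 0.9, -0.2]
finger_gap: 76.8
grip_force: 0.0
```

Emit:
{"fn": "send_rows", "kwargs": {"steps": [[[0,0,0],[0,0,0]],[[0,0,0],[0,0,0]],[[0,0,0],[0,0,0]],[[0,0,0],[0,0,0]],[[0,0,0],[0,0,0]]], "fingers": 0.4, "squeeze": 25}}

```text
time: 47.95
tool_pos: [601.5, -156.3, 79.6]
tcp_rot: [180.0, 0.0, 174.9]
ft_force: [-2.1, 2.1, 5.6]
finger_gap: 60.8
grip_force: 26.1
```

Emit:
{"fn": "send_rows", "kwargs": {"steps": [[[0,0,0],[0,0,-0.15]],[[0,0,0],[0,0,-0.3]],[[0,0,0],[0,0,-0.45]],[[0,0,0],[0,0,-0.6]],[[0,0,0],[0,0,-0.75]],[[0,0,0],[0,0,-0.9]],[[0,0,0],[0,0,-1.05]],[[0,0,0],[0,0,-1.2]],[[0,0,0],[0,0,-1.38]],[[0,0,0],[0,0,-1.38]]]}}

```text
time: 49.2
tool_pos: [602.5, -155.3, 79.6]
tcp_rot: [179.9, -0.1, 95.7]
ft_force: [3.3, 6.2, 3.6]
finger_gap: 60.8
grip_force: 26.6
```

Emit:
{"fn": "send_rows", "kwargs": {"steps": [[[0,0,0],[0,0,0]],[[0,0,0],[0,0,0]],[[0,0,0],[0,0,0]],[[0,0,0.4],[0,0,0]],[[0,0,1],[0,0,0]],[[0,0,3],[0,0,0]],[[0,0,5],[0,0,0]],[[0,0,5.5],[0,0,0]],[[0,0,5.5],[0,0,0]],[[0,0,5.5],[0,0,0]]], "fingers": 0.1}}

```text
time: 50.45
tool_pos: [600.5, -156.4, 242.0]
tcp_rot: [-179.9, -0.1, 95.8]
ft_force: [-0.3, 0.5, -0.7]
finger_gap: 76.8
grip_force: 0.0
```

```bash
python3 - <<'E'
from h import *
s=snap('wrist');st=sense();print(st['tool_pos'],st['tcp_rot'],st['finger_gap'],dial(s),ringang(s))
t=snap('side');print([(c,onz(t,u,v,39)[:2].round()) for c,u,v in pin('tray_front','side')],pin('stand_mouth','side'))
print([(c,round(u),round(v)) for c,u,v in pin('sample1','side')])
E
```

```text
[ 600.30969236 -156.37928023  241.50077183] [-1.79807829e+02 -8.86025216e-02  9.57854120e+01] 76.6088668609363 (601.5009155273438, -156.75619506835938, 30.797897338867188, np.int64(660)) (24, np.float64(0.0741510770143039), np.float64(29.774092895524785))
[(0.72, array([596., -20.])), (0.31, array([623., 454.]))] [(0.67, 300.6976, 120.30720000000001)]
[(0.63, 208, 317), (0.58, 258, 293), (0.51, 263, 252)]
```

```bash
python3 -c "
from bench import order
print(order.hand_in())"
```

```text
the job is handed in; nothing more can be done
None
```

I handed the job in and no verdict came back. By my checks, both samples are in the shut, latched tray, the slim ring is back at the red dot and the key rod is in its stand. I viewed 16 pictures, over the limit of 14.

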